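Pry open the slide box and hold the slide flush on the sloped viewing stage

ROBOT

A 6-joint arm with a two-finger parallel gripper is mounted at the origin on the work surface. World frame = base frame: x ahead of the robot, y to its left, z up, the work surface at z = 0. Lengths are in m, angles in rad, forces in N, time in s.
With the tool pointing down it reaches from about 0.35 to 0.85 m from the base axis. Payload 8.1 kg.
Tool frame: the origin (TCP) lies on the centre line of the jaws, within the pads' length; the fingertips stand robot.finger_overhang ahead of it and the grasp point (between the pads) lies 5 mm behind it (robot.finger_overhang is the distance from the TCP to the fingertips, in m); z points along the fingers, y is the direction in which the jaws open and shut (so a half turn about z gives the same grasp; the last joint's range is limited). The gripper opens to 93 mm and grips with 3 to 60 N. Pads are 15 mm wide; open, the fingers measure 128 mm over their backs; the gripper's body (75 mm by 188 mm) begins 65 mm behind the grasp point.
Start: joints at [1.262, 0.13, 1.488, -0, 1.523, -0.085], TCP at [0.133, 0.585, 0.233] pointing down, gripper open.
Joint ranges: [-2.96, 2.96], [-0.89, 2.26], [0.02, 2.5], [-1.34, 4.48], [0, 2.73], [-2.66, 2.66]. Speed limits (rad/s): [2.39, 2.39, 2.79, 3.14, 3.14, 3.14].

INTERFACE

Orientations are given as a rotation vector (axis times angle).
In Python, from plant import robot gives the robot as it stands. The module is installed in compiled form; this text tells all that it offers.
- The arm moves only by the tool carry_out, never from a script. Its argument "commands" is a list that holds one entry, the list of rows, each a list of 4 numbers: the shift along the tool's x, y, z in cm, then the turn about the tool's z in degrees. In form: [[[tx, ty, tz, roll], ...]]. A call has 1 to 20 rows; each row shifts and turns the commanded pose from where the row before left it, along the tool's axes as they then stand; what a row does not reach is not made up. A row lasts 1/12 s, in which the tool goes at most 41.7 mm and 7.16 degrees, less where a joint would pass 70% of its speed; a pose out of reach is approached as far as the arm can. A call is refused whole if a number of a shift passes 4.17 or a number of a turn 7.16, either way. A call with a gripper value outside its range is refused whole. "claw" is the finger opening in cm, from 0 to 9.3, set as the call begins (left out, the last holds). The fingers move at their own pace and stop on an object; "grip_force" is the grip in N (left out, the last holds). Time passes only in rows, so rows that do not move let the fingers close. It gives the time, the measured TCP pose, the force and the opening at its end, in the units of the state.
- robot.read_state(): the state, without advancing time (a new reading comes with each control period).
- robot.read_camera(name): name is "scene" or "top" or "wrist"; returns the picture (384x512x3 uint8, red, green, blue); there is no depth.
- robot.camera_params(name): a dict with "mtx" (3x3 intrinsics, pixels), "R" (3x3) and "t" (3): a world point X has camera coordinates R X + t. Camera axes: x right, y down, z forward; pixel columns grow to the right and rows downward; lengths in m; the calibration is good to about 2 mm. A picture is of the moment at which its call begins: read the wrist's pose just before it. camera_params takes no time and is no camera call; for the wrist camera it gives the pose at the moment of the call.
- robot.close_job(): hands the job in, once; it reports no verdict.
The state is a dict: "t": time; "q": joint angles; "dq": joint speeds; "joint_torque": joint torques, N m; "tool_pos": TCP position; "orientation": TCP orientation; "force": force on the tool from outside, world axes, zero at the start; "wrist_torque": the same for the moment, N m; "opening": finger opening in m.
Only numpy, scipy, OpenCV 4.12 (cv2) and the standard library are available. Lean on these libraries where they do the work, as an engineer would, in place of code of your own. Each camera call takes 0.05 s, during which the arm holds its last target.

TASK

Pry up the lid of the slide box with the thin blade tool, keeping the fingers off the box and lid meanwhile, and swing it back until it stands upright or further, then lay the blade down on the bench. Take the slide out of the box by its fin, tilt it to match the sloped viewing stage, and press its flat underside gently against the middle of the stage face, flush and square with it, long side running up the slope. Finish while still gripping the slide and holding it pressed there; leave everything else on the bench where it is.

Things in the scene. Friction and masses are not known exactly. Their poses are not given: they have to be found in the camera images.
- blade_grip (a point): Blade tool lying on the bench: wooden handle 110 long x 16 wide x 18 mm high, then a flat steel blade 95 mm long, 22 wide, 2.5 thick. This point is in the handle, near the tool's centre of mass, 9 mm above its underside; the handle runs from 70 mm behind to 40 mm ahead of it. x points along the tool towards the blade, z up. Mass 70 g.
- blade_tip (a point): Centre of the blade's end edge, 135 mm ahead of blade_grip along the tool's x, mid-thickness of the blade (9 mm above the tool's underside). Same axes as blade_grip.
- slide_box: Fixed grey plastic box, 120 (x) x 150 (y) x 50 mm high, walls and floor 5 mm, open-topped under its lid. Origin: centre of its underside; x points from the prying side to the hinge side, z up. A flange 110 mm wide sticks out 18 mm from the front (-x) wall, its top 34 mm above the bench, which leaves a slot 16 mm high below the lid's lip.
- lid (a joint): Angle of the white lid of the box: 0 shut, grows as it opens upward, stop at 1.9 rad. Upright at 1.57. The hinge is stiff (0.16 N m of friction): the lid stays where it is left.
- lid_hinge (a point): Middle of the lid's hinge axis, on the top of the box's back (+x) wall, 60 mm along the box's x and 50 mm up from its origin. The axis runs along the box's y.
- lid_lip (a point): Middle of the underside of the lid's front edge, 140 mm from the hinge axis. The lid is 7 mm thick, 154 mm wide and overhangs the box's front wall by 20 mm. x points from the lip to the hinge, z out of the lid's upper side.
- slide_grip (a point): Slide lying in the box: a flat plate 75 (x) x 50 (y) x 5 mm with an upright grip fin on top, 40 (x) long, 12 (y) thick and 30 mm high. This point is the centre of the fin, 20 mm above the slide's flat underside; the fin ends 15 mm above it. z points from the underside to the fin. Alike when turned half round. Mass about 60 g. At the start it lies flat on the box's floor with its x roughly along the box's x.
- slide_face (a point): Centre of the slide's flat underside, 20 mm below slide_grip. Same axes as slide_grip.
- stage_face (a point): Centre of the upper face of the sloped viewing stage, an aluminium plate 120 (x) x 100 (y) mm with a white panel, on a dark steel stand. z points out of the face, x up the slope, y level. The slope is about 10 to 26 degrees, lower edge towards the robot, and is locked: it does not give when pressed. There is no ledge to rest on. The slide's x must lie along the stage's x, either way round.
- stand: Dark steel stand of the stage, 150 x 110 x 38 mm, fixed. Origin: centre of its underside; the stage face lies above it.
- flask: Conical glass flask, 76 mm wide, 122 high; origin under its centre. Leave alone.
- petri: Petri dish, 92 mm wide, 16 high; origin under its centre. Leave alone.
- reagent: Amber bottle, 68 mm wide, 150 high; origin under its centre. Leave alone.
- beaker: Glass beaker, 70 mm wide, 85 high; origin under its centre. Leave alone.
- jar: White jar, 48 mm wide, 60 high; origin under its centre. Leave alone.
- rubber_block: Black rubber block, 50 x 30 x 18 mm; origin under its centre. Leave alone.
There are look-alikes about, which are no part of the job. Leave any orange look-alike of the part that bears blade_grip alone.

How it is judged:
On the way, in this order (a step that is already met when the one before it is completed fails the run):
1. the blade pries up the lid (value of joint lid above 0.15 rad and contact force between blade and slide_box above 0.3 N), for 0.05 s.
2. the lid stands open (value of joint lid above 1.35 rad), for 0.1 s.
3. the blade lies on the bench, let go (height (world z) of blade_grip below 0.02 m and height (world z) of blade_tip below 0.025 m and contact force between blade and the fingers below 0.05 N), for 0.2 s.
4. the gripped slide is lifted clear of the box (height (world z) of slide_face above 0.055 m and contact force between slide and the fingers above 1 N and contact force between slide and slide_box below 0.05 N), for 0.1 s.
At the end, for the whole second after the job is handed in: The slide, gripped and at rest, is pressed on the stage with 1 to 30 N: underside within 2 mm of the face, tilt within 0.05 rad, within 15 mm of its centre each way, square within 0.14 rad. The lid stands open beyond 1.35 rad; the blade lies flat on the bench, let go (all of step 3 and x of slide_face in the frame of stage_face between -0.015 and 0.015 m and y of slide_face in the frame of stage_face between -0.015 and 0.015 m and z of slide_face in the frame of stage_face between -0.003 and 0.002 m and angle between the z axis of slide_face and the z axis of stage_face, either way round below 0.05 rad and angle between the x axis of slide_face and the x axis of stage_face, either way round below 0.14 rad and contact force between slide and stand between 1 and 30 N and contact force between slide and the fingers above 1 N and linear speed of slide below 0.02 m/s and value of joint lid above 1.35 rad); the arm keeps its last pose, push and grip.
It fails at once if the fingers touch the box or its lid before the lid stands open (value of joint lid below 1.2 rad and contact force between the fingers and slide_box above 0.5 N).
It fails at once if the slide is pressed on the stage with more than 45 N (contact force between slide and stand above 45 N).
It fails at once if a bystander is moved more than 30 mm (distance of any of flask, petri, reagent, beaker, jar, rubber_block from where it was at the start of the episode above 0.03 m).
It also fails if it takes over 72 s, if anything falls off the work surface, if the arm or the gripper's body presses on something with over 40 N, if the wrist force passes 120 N, or if a joint passes its speed limit or range.

## Working session

There is one attempt and no reset: what is moved stays moved. The work goes in short steps, Python scripts to look and compute and a tool call to move; the robot and the scene stay as the last step left them, time stands still between calls to the robot, and variables do not carry over. Pictures are saved under pics/ and viewed, and the job is handed in when it is done.

Besides the shell and the picture viewer there is one more tool, called after ">>>" as name(argument=value, ...), one argument or row to a line, values as JSON. carry_out: Moves the arm, as the interface text tells. Its arguments: {"type":"object","properties":{"commands":{"type":"array","items":{"type":"array","items":{"type":"array","items":{"type":"number"}}}},"claw":{"type":"number"},"grip_force":{"type":"number"}},"required":["commands"]}

```bash
mkdir -p pics; ls; python3 - <<'E'
from plant import robot
import cv2
print(robot.read_state()); print(robot.finger_overhang)
for n in ["scene","top","wrist"]:
    p=robot.camera_params(n); print(n,p)
    im=robot.read_camera(n); cv2.imwrite(f"pics/{n}0.png",im[:,:,::-1])
E
```

```text
pics
{'t': 0.0, 'q': array([ 1.26160888e+00,  1.31159388e-01,  1.48928443e+00, -1.74518143e-05,
        1.52299140e+00, -8.53733788e-02]), 'dq': array([-3.94739576e-04, -7.18207243e-04,  1.61017025e-05, -6.66674398e-04,
        7.62579566e-04,  1.04099026e-04]), 'joint_torque': array([-1.97174755e-03, -5.59823048e+01, -4.91766465e+01,  7.65286759e-02,
        3.49283824e-02, -1.99185370e-04]), 'tool_pos': array([0.13297207, 0.58451952, 0.23158566]), 'orientation': array([-3.50793092e-01, -3.12159877e+00,  2.84321096e-03]), 'force': array([-0.41788526,  0.42866527,  0.03945622]), 'wrist_torque': array([0.02359846, 0.01962379, 0.01926645]), 'opening': 0.09301969926369529}
0.014
scene {'mtx': array([[479.26301932,   0.        , 258.90311655],
       [  0.        , 479.26301932, 197.20660618],
       [  0.        ,   0.        ,   1.        ]]), 'R': array([[ 0.67672665,  0.73623236,  0.00171759],
       [ 0.60491471, -0.55468987, -0.57131195],
       [-0.41966561,  0.38766102, -0.8207312 ]]), 't': array([-0.33878562, -0.26090609,  1.55135879])}
top {'mtx': array([[438.37402826,   0.        , 247.50032865],
       [  0.        , 438.37402826, 191.54550082],
       [  0.        ,   0.        ,   1.        ]]), 'R': array([[-0.01167799, -0.99992081, -0.00468968],
       [-0.98905203,  0.01224076, -0.14705862],
       [ 0.14710438,  0.00292099, -0.98911666]]), 't': array([0.01616867, 0.49320657, 1.33542032])}
wrist {'mtx': array([[326.3424656 ,   0.        , 253.39070787],
       [  0.        , 326.3424656 , 187.70392604],
       [  0.        ,   0.        ,   1.        ]]), 'R': array([[ 2.20458679e-01,  9.75396212e-01, -4.47757804e-04],
       [ 9.38973862e-01, -2.12102195e-01,  2.70814964e-01],
       [ 2.64056920e-01, -6.01239421e-02, -9.62631318e-01]]), 't': array([-0.59980198, -0.0309609 ,  0.38930176])}
```

View pics/scene0.png

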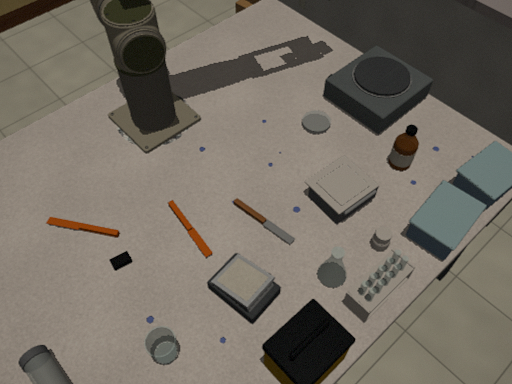

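View pics/top0.png

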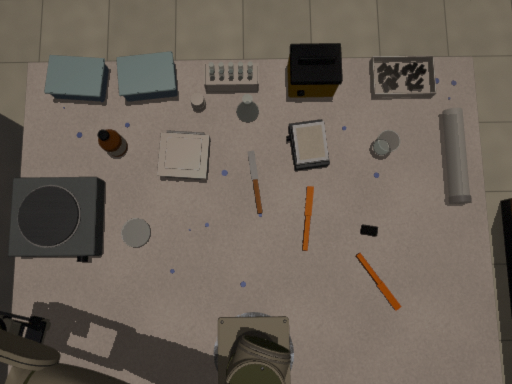

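View pics/wrist0.png

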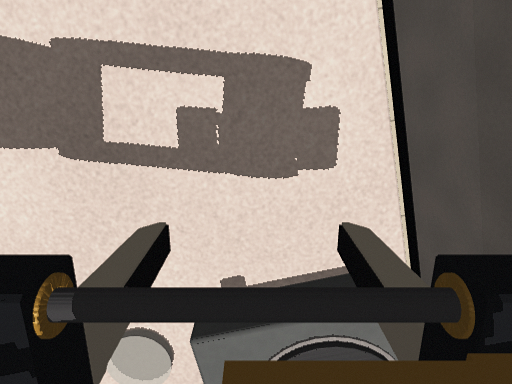

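```bash
python3 - <<'E'
import cv2,numpy as np
s=cv2.imread("pics/scene0.png");t=cv2.imread("pics/top0.png")
a=cv2.resize(s[140:280,200:400],(800,560),interpolation=cv2.INTER_CUBIC)
cv2.imwrite("pics/crop_s.png",a)
b=cv2.resize(t[90:230,140:340],(800,560),interpolation=cv2.INTER_CUBIC)
cv2.imwrite("pics/crop_t.png",b)
E
```

```text
(no output)
```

View pics/crop_s.png

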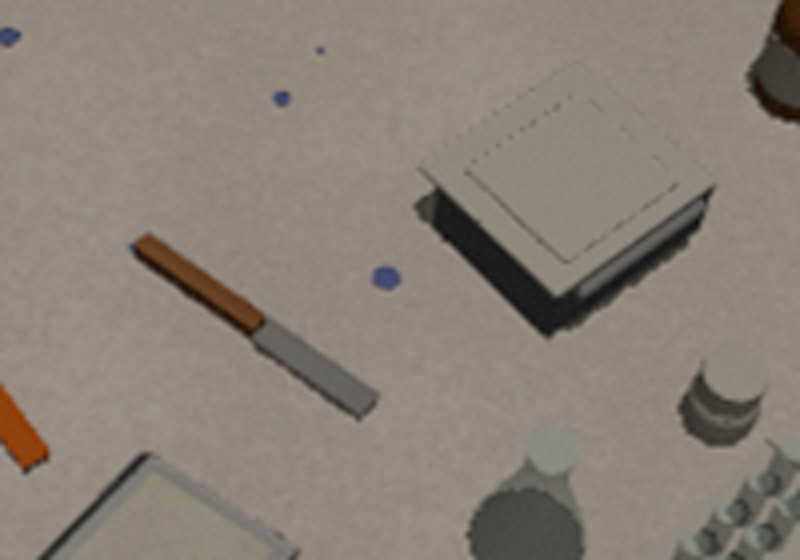

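View pics/crop_t.png

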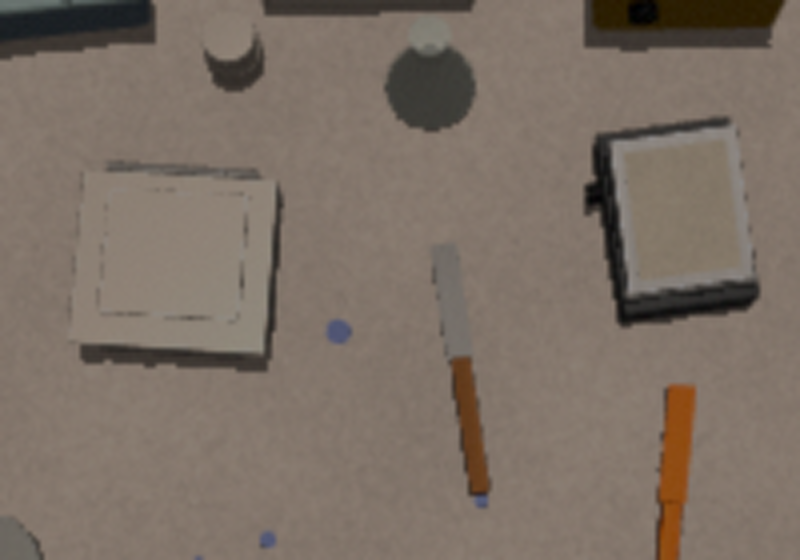

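```bash
cat > h.py <<'E'
import cv2,numpy as np,json
from plant import robot
CP={n:robot.camera_params(n) for n in("scene","top")}
def ray(n,px,p=None):
    p=p or CP[n]; d=np.linalg.inv(p["mtx"])@np.array([px[0],px[1],1.]); R=p["R"]
    return -R.T@p["t"],R.T@d
def onz(n,px,z,p=None):
    c,d=ray(n,px,p); return c+d*(z-c[2])/d[2]
def tri(pa,pb,a="top",b="scene"):
    c1,d1=ray(a,pa);c2,d2=ray(b,pb)
    A=np.stack([d1,-d2],1); s=np.linalg.lstsq(A,c2-c1,rcond=None)[0]
    x,y=c1+s[0]*d1,c2+s[1]*d2
    return (x+y)/2,np.linalg.norm(x-y)
def proj(n,X,p=None):
    p=p or CP[n]; c=p["mtx"]@(p["R"]@np.asarray(X)+p["t"]); return c[:2]/c[2]
E
python3 - <<'E'
from h import *
np.set_printoptions(precision=4,suppress=True)
for n in("top","scene"):
    im=cv2.imread(f"pics/{n}0.png"); hsv=cv2.cvtColor(im,cv2.COLOR_BGR2HSV)
    m=cv2.inRange(hsv,(5,120,60),(18,230,200))
    k,l,st,ce=cv2.connectedComponentsWithStats(m)
    for i in range(1,k):
        if st[i,4]>60:
            pts=np.argwhere(l==i)[:,::-1].astype(np.float32); r=cv2.minAreaRect(pts)
            print(n,st[i],r,np.array([onz(n,q,.018)[:2] for q in cv2.boxPoints(r)]).tolist())
def T(p): return (140+p[0]/4-.4,90+p[1]/4-.4)
def S(p): return (200+p[0]/4-.4,140+p[1]/4-.4)
print("lid top"); 
for p in [(85,172),(278,182),(268,355),(75,342)]: print(onz("top",T(p),.057))
print("lid scene")
for p in [(578,60),(714,187),(560,297),(420,170)]: print(onz("scene",S(p),.057))
print("blade tip top",onz("top",T((444,244)),.010),"scene",onz("scene",S((370,407)),.010))
for n,(x0,y0,w,h) in {"top":(275,105,70,80),"scene":(200,245,90,80)}.items():
    im=cv2.imread(f"pics/{n}0.png")[y0:y0+h,x0:x0+w]
    cv2.imwrite(f"pics/st_{n}.png",cv2.resize(im,None,fx=8 if n=="scene" else 7,fy=7,interpolation=cv2.INTER_CUBIC))
E
```

```text
top [253 179   9  34 155] ((257.0999755859375, 195.69998168945312), (33.37544631958008, 4.525484085083008), 81.8698959350586) [[0.5347048815182425, -0.00608475398704397], [0.536595911652324, -0.02038217333515943], [0.4307462620839668, -0.03367770819555607], [0.4288940853914465, -0.01953785084110594]]
top [302 186  12  65 401] ((307.22955322265625, 217.9754180908203), (7.1523237228393555, 64.5519790649414), 5.194429397583008) [[0.31099059447208777, -0.1531018035725124], [0.5131821800854082, -0.177634370635265], [0.5108182289249819, -0.20017357223516877], [0.3087357666207278, -0.17516803721507684]]
top [356 253  45  58 170] ((377.8399963378906, 281.1199951171875), (68.79998779296875, 7.599998950958252), 53.13010025024414) [[0.2903433018372831, -0.3180832141538045], [0.30412707212812407, -0.33760665939437084], [0.13647655094434502, -0.45506747669197417], [0.12318382571511996, -0.4357352131886234]]
scene [236   0  16   8  81] ((243.6000213623047, 2.7999930381774902), (14.310833930969238, 7.155416965484619), 26.56505012512207) [[-0.27318948109437713, 0.5871442206900208], [-0.2971975386590
[... 297 characters left out ...]
872686829, 0.5538177141954717], [0.6623120382825232, 0.5165863549527074], [0.648676044175806, 0.4536672197431866]]
scene [234 199  32  23 176] ((249.65773010253906, 210.06040954589844), (36.04620361328125, 4.915391445159912), 34.99201965332031) [[0.43555955760521536, -0.036740230312912625], [0.4305452857947223, -0.021932489536885258], [0.5368557075817552, -0.007653049654337329], [0.5411242695278488, -0.022114481522598872]]
lid top
[0.6813 0.2808 0.057 ]
[0.6712 0.1288 0.057 ]
[0.5332 0.1364 0.057 ]
[0.5453 0.2862 0.057 ]
lid scene
[0.5482 0.2911 0.057 ]
[0.6876 0.2748 0.057 ]
[0.6763 0.129  0.057 ]
[0.5403 0.1357 0.057 ]
blade tip top [ 0.6311 -0.0013  0.01  ] scene [ 0.6334 -0.0019  0.01  ]
```

View pics/st_top.png

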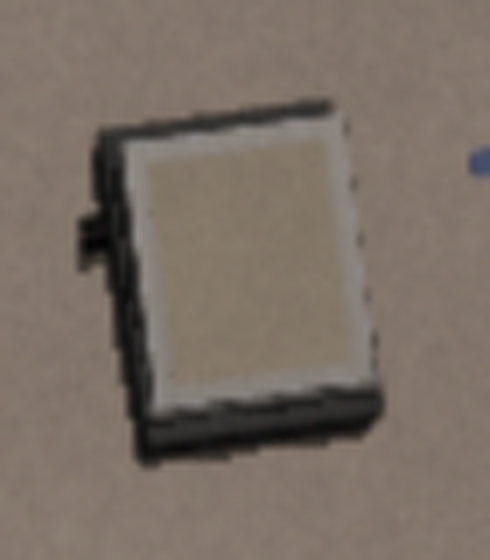

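View pics/st_scene.png

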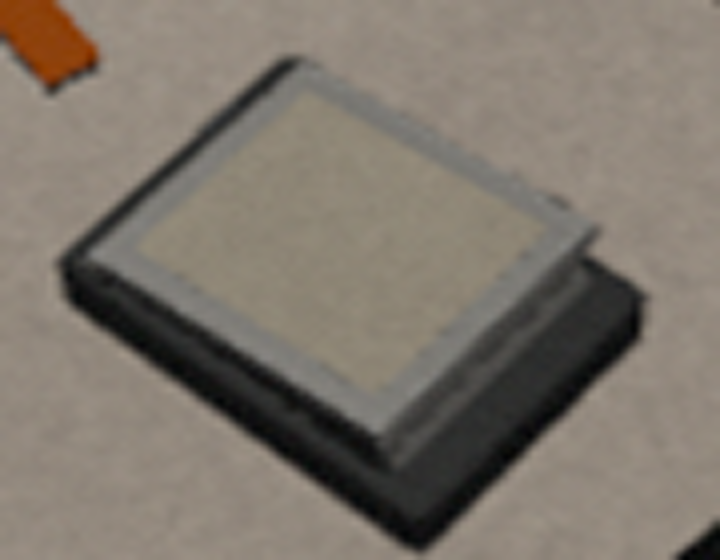

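```bash
python3 - <<'E'
from h import *
np.set_printoptions(precision=4,suppress=True)
t={"UL":(122,143),"UR":(342,118),"LR":(375,382),"LL":(152,412)}
s={"LR":(90,265),"LL":(300,60),"UL":(598,232),"UR":(380,435)}
P={}
for k in t:
    P[k],e=tri((t[k][0]/7+275-.4,t[k][1]/7+105-.4),(s[k][0]/8+200-.4,s[k][1]/7+245-.4)); print(k,P[k],e)
c=sum(P.values())/4; x=(P["UL"]+P["UR"]-P["LL"]-P["LR"])/2; y=(P["UL"]+P["LL"]-P["UR"]-P["LR"])/2
print(c,np.linalg.norm(x),np.linalg.norm(y),"slope",np.degrees(np.arctan2(x[2],np.hypot(x[0],x[1]))),"yaw",np.degrees(np.arctan2(x[1],x[0])),np.degrees(np.arctan2(-y[0],y[1])))
E
```

```text
UL [ 0.6969 -0.1309  0.0697] 0.0010142395047169097
UR [ 0.7072 -0.2287  0.0707] 0.002274230152215024
LR [ 0.5924 -0.2446  0.0428] 0.0005715841949362595
LL [ 0.578  -0.1446  0.048 ] 0.0023392614241217594
[ 0.6437 -0.1872  0.0578] 0.12038708414278396 0.09964566862136841 slope 11.864422256399855 yaw 7.2231979608410475 7.1254028145490365
```

```bash
cat >> h.py <<'E'
from scipy.spatial.transform import Rotation as Ro
def st():
    s=robot.read_state(); R=Ro.from_rotvec(s["orientation"]).as_matrix()
    return s,R
def go(x,y,z,head=None):
    s,R=st(); d=R.T@(np.array([x,y,z])-s["tool_pos"])*100
    h=np.degrees(np.arctan2(R[1,0],R[0,0]))
    print("t %.2f"%s["t"],"pos",s["tool_pos"].round(4),"head %.2f"%h,"tilt %.2f"%np.degrees(np.arccos(-R[2,2])),"F",s["force"].round(2),"op %.4f"%s["opening"])
    print("shift cm (before roll)",d.round(2))
    if head is not None: print("roll",round(-((head-h+180)%360-180),2))
E
python3 -c "
from h import *
go(.523,-.016,.10,187.5)"
```

```text
t 0.15 pos [0.133  0.5846 0.2318] head 167.18 tilt 0.08 F [-0.44 -0.3   0.61] op 0.0926
shift cm (before roll) [-51.36 -49.89  13.25]
roll -20.32
```

>>> carry_out(
  commands=[
    [[-2.57,-2.49,0,0],[-2.57,-2.49,0,0],[-2.57,-2.49,0,0],[-2.57,-2.49,0,0],[-2.57,-2.49,0,0],[-2.57,-2.49,0,0],[-2.57,-2.49,0,0],[-2.57,-2.49,0,0],[-2.57,-2.49,0.5,0],[-2.57,-2.49,0.5,0],[-2.57,-2.49,0.5,0],[-2.57,-2.49,0.5,0],[-2.57,-2.49,0.5,0],[-2.57,-2.49,0.5,0],[-2.57,-2.49,0.5,0],[-2.57,-2.49,0.5,0],[-2.57,-2.49,0.5,0],[-2.57,-2.49,0.5,0],[-2.57,-2.49,0.5,0],[-2.57,-2.49,0.5,0]],
  ],
  claw=5,
)

```text
t: 1.82
tool_pos: [0.5243, -0.0164, 0.1722]
orientation: [-0.351, -3.122, -0.0]
force: [0.7, 0.8, 0.8]
opening: 0.0497
```

>>> carry_out(
  commands=[
    [[0,0,0.5,-5],[0,0,0.5,-5],[0,0,0.5,-5],[0,0,0.5,-5.3],[0,0,0,0],[0,0,0,0]],
  ],
)

```text
t: 2.32
tool_pos: [0.5233, -0.0146, 0.1521]
orientation: [0.2, -3.134, -0.0]
force: [0.4, 0.0, 0.2]
opening: 0.05
```

```bash
python3 -c "
from h import *
go(.523,-.016,.016,187.5)
p=robot.camera_params('wrist'); im=robot.read_camera('wrist'); cv2.imwrite('pics/w1.png',im[:,:,::-1]); np.save('w1.npy',p,allow_pickle=True)"
```

```text
t 2.32 pos [ 0.5233 -0.0146  0.1521] head -172.69 tilt 0.07 F [0.37 0.03 0.23] op 0.0500
shift cm (before roll) [ 0.03 -0.14 13.61]
roll -0.19
```

View pics/w1.png

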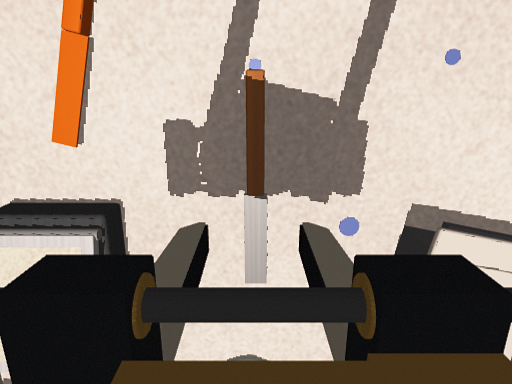

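```bash
python3 -c "
from h import *
p=np.load('w1.npy',allow_pickle=True).item()
for q,z in [((256,196.5),.018),((255.3,80),.018),((256,282),.010),((245,130),.018),((265.5,130),.018)]: print(q,onz(None,q,z,p))
a=onz(None,(256,196.5),.018,p);b=onz(None,(255.3,80),.018,p);d=a-b;print(np.degrees(np.arctan2(d[1],d[0])),np.linalg.norm(d))
im=cv2.imread('pics/w1.png')[50:300,190:350];cv2.imwrite('pics/w1c.png',cv2.resize(im,None,fx=2.4,fy=2.4))
"
```

```text
(256, 196.5) [ 0.53508354 -0.00962938  0.018     ]
(255.3, 80) [ 0.43466869 -0.02347832  0.018     ]
(256, 282) [0.62768521 0.00267504 0.01      ]
(245, 130) [ 0.47659676 -0.02695563  0.018     ]
(265.5, 130) [ 0.4743145  -0.00936197  0.018     ]
7.8525344873563965 0.10136534662889159
```

View pics/w1c.png

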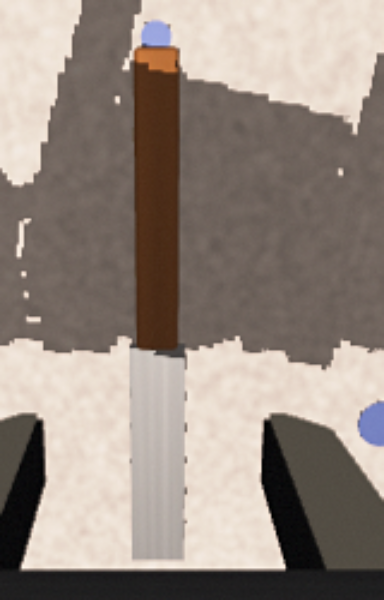

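>>> carry_out(
  commands=[
    [[0.2,0,3,0],[0,0,3,0],[0,0,3,0],[0,0,2,0],[0,0,1.5,0],[0,0,1.0,0],[0,0,0.1,0],[0,0,0,0],[0,0,0,0]],
  ],
)

```text
t: 3.12
tool_pos: [0.5229, -0.015, 0.018]
orientation: [-0.204, 3.133, -0.001]
force: [0.5, -0.3, -0.8]
opening: 0.0499
```

>>> carry_out(
  commands=[
    [[0,0,0,0],[0,0,0,0],[0,0,0,0],[0,0,0,0],[0,0,0,0],[0,0,0,0],[0,0,0,0],[0,0,0,0]],
  ],
  claw=0,
  grip_force=60,
)

```text
t: 3.78
tool_pos: [0.5219, -0.0148, 0.0168]
orientation: [-0.205, 3.135, 0.0]
force: [0.2, -0.2, 1.7]
opening: 0.0157
```

>>> carry_out(
  commands=[
    [[0,0,-1,0],[0,0,-2,0],[0,0,-2,0],[0,0,-2,0],[0,0,-1,0],[0,0,0,0],[0,0,0,0]],
  ],
)

```text
t: 4.37
tool_pos: [0.5222, -0.0149, 0.097]
orientation: [-0.205, 3.134, -0.0]
force: [0.3, -0.1, -1.9]
opening: 0.0153
```

```bash
python3 -c "
from h import *
go(.523,-.016,.016,187.5)
p=robot.camera_params('wrist'); im=robot.read_camera('wrist'); cv2.imwrite('pics/w2.png',im[:,:,::-1]); np.save('w2.npy',p,allow_pickle=True)
im=robot.read_camera('scene')[:,:,::-1]; cv2.imwrite('pics/s2.png',im);cv2.imwrite('pics/s2c.png',cv2.resize(im[100:280,180:400],None,fx=3.3,fy=3.3))"
```

```text
t 4.37 pos [ 0.5222 -0.0149  0.097 ] head -172.52 tilt 0.07 F [ 0.34 -0.15 -1.93] op 0.0153
shift cm (before roll) [-0.06 -0.11  8.1 ]
roll -0.02
```

View pics/w2.png

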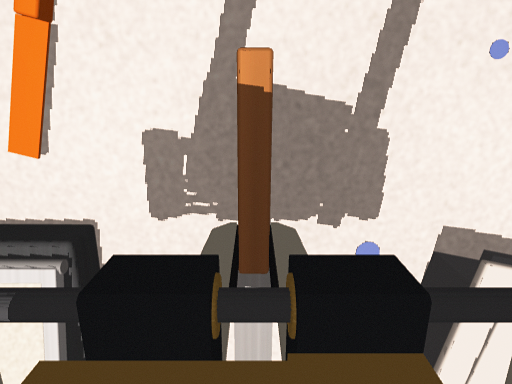

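View pics/s2c.png

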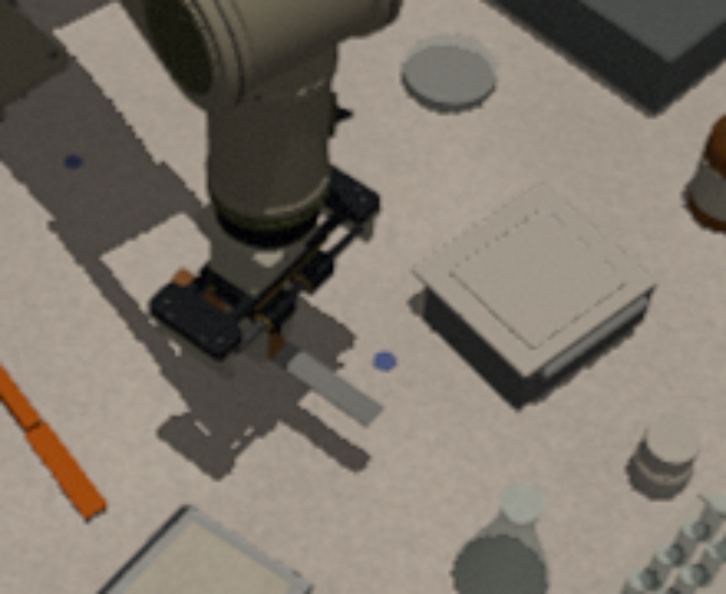

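```bash
python3 -c "
from h import *
im=cv2.imread('pics/s2.png');cv2.imwrite('pics/s2d.png',cv2.resize(im[190:250,240:310],None,fx=9,fy=9,interpolation=cv2.INTER_CUBIC))
q=(371/3.3+180,413/3.3+100)
d=np.array([np.cos(np.radians(7.5)),np.sin(np.radians(7.5)),0])
for z in (.08,.085,.089,.093): print(z,onz('scene',q,z),onz('scene',q,z)-np.array([.5222,-.0149,0]))
for l in (.1,.105,.11):
  for z in (.08,.085,.089): print(l,z,proj('scene',np.array([.5222,-.0149,z])+l*d))
"
```

```text
0.08 [0.62574925 0.00103512 0.08      ] [0.10354925 0.01593512 0.08      ]
0.085 [ 0.62772286 -0.0013469   0.085     ] [0.10552286 0.0135531  0.085     ]
0.089 [ 0.62930175 -0.00325252  0.089     ] [0.10710175 0.01164748 0.089     ]
0.093 [ 0.63088063 -0.00515813  0.093     ] [0.10868063 0.00974187 0.093     ]
0.1 0.08 [290.40648543 224.71765757]
0.1 0.085 [290.51581442 223.6881327 ]
0.1 0.089 [290.60380854 222.85951318]
0.105 0.08 [291.95722641 225.79254411]
0.105 0.085 [292.07194284 224.76509561]
0.105 0.089 [292.16427391 223.93813977]
0.11 0.08 [293.51261077 226.87064918]
0.11 0.085 [293.63274648 225.84529414]
0.11 0.089 [293.72944022 225.02001575]
```

View pics/s2d.png

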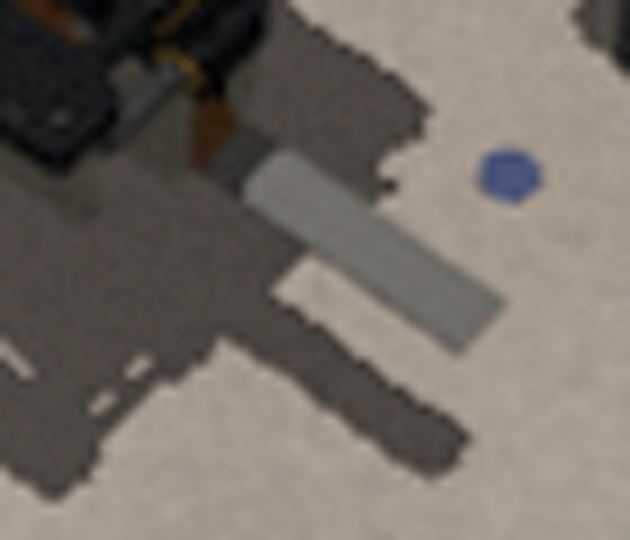

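```bash
python3 -c "
from h import *
go(.396,.222,.097,176.2)"
```

```text
t 4.47 pos [ 0.5209 -0.0148  0.0953] head -172.52 tilt 0.11 F [-0.37  1.07 -0.24] op 0.0152
shift cm (before roll) [ 9.3  25.1  -0.14]
roll 11.28
```

>>> carry_out(
  commands=[
    [[1.2,2.5,0,0],[1.2,2.5,0,0],[1.2,2.5,0,0],[1.2,2.5,0,0],[1.2,2.5,0,0],[1.2,2.5,0,0],[1.2,2.5,0,0],[0.9,2.5,0,0],[0,2.5,0,0],[0,2.5,0,0],[0,0,0,3],[0,0,0,3],[0,0,0,3],[0,0,0,2.3],[0,0,0,0],[0,0,0,0]],
  ],
)

```text
t: 5.8
tool_pos: [0.3962, 0.2205, 0.0954]
orientation: [-0.103, -3.138, 0.002]
force: [-0.1, 0.4, -0.8]
opening: 0.0153
```

```bash
python3 -c "
from h import *
go(.401,.2218,.052,176.2)
p=robot.camera_params('wrist'); im=robot.read_camera('wrist'); cv2.imwrite('pics/w3.png',im[:,:,::-1]); np.save('w3.npy',p,allow_pickle=True)
im=robot.read_camera('scene')[:,:,::-1]; cv2.imwrite('pics/s3.png',im);cv2.imwrite('pics/s3c.png',cv2.resize(im[100:250,240:400],None,fx=5,fy=4,interpolation=cv2.INTER_CUBIC))
im=robot.read_camera('top')[:,:,::-1]; cv2.imwrite('pics/t3.png',im);cv2.imwrite('pics/t3c.png',cv2.resize(im[110:240,120:280],None,fx=4,fy=4,interpolation=cv2.INTER_CUBIC))"
```

```text
t 5.80 pos [0.3962 0.2205 0.0954] head 176.26 tilt 0.13 F [-0.07  0.45 -0.79] op 0.0153
shift cm (before roll) [-0.48  0.16  4.34]
roll 0.06
```

View pics/w3.png

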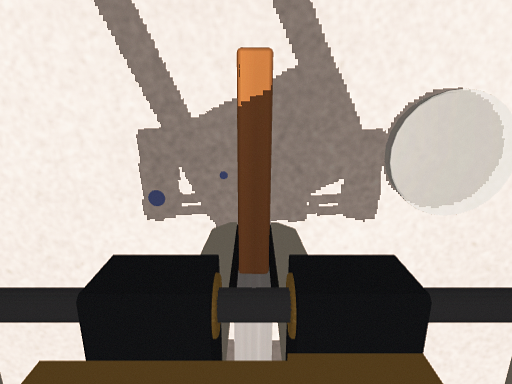

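View pics/s3c.png

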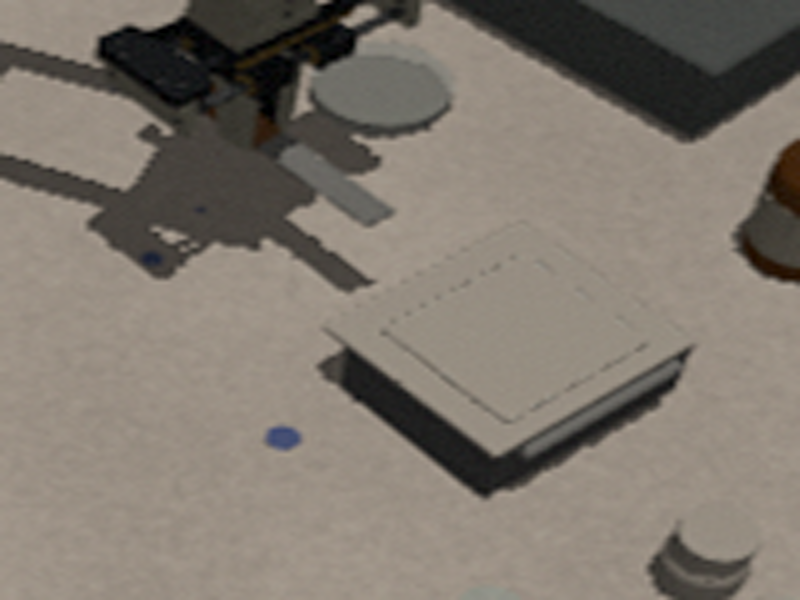

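View pics/t3c.png

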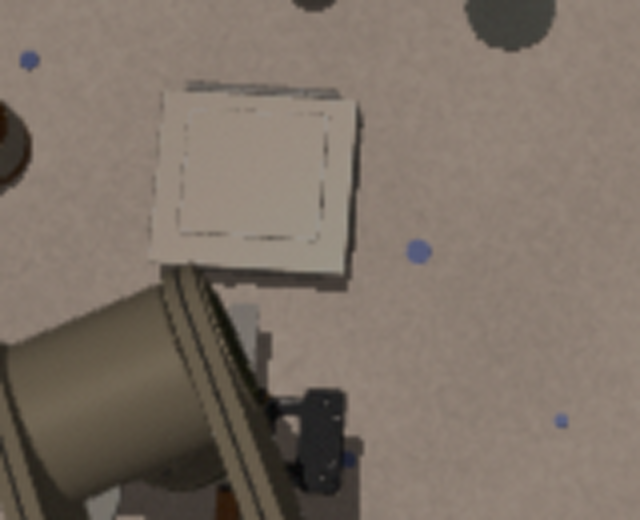

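```bash
python3 -c "
from h import *
print(onz('top',(137,233),.01))
t=(253/4+120-.4,0)
# tip in top: right/left corners (232..262,305)
for z in (.084,.088): print(onz('top',(120+245/4-.4,110+303/4-.4),z),onz('scene',(240+378/5-.4,100+214/4-.4),z))
print(tri((120+245/4-.4,110+303/4-.4),(240+378/5-.4,100+214/4-.4)))
for p in [(165,92),(356,100),(346,275),(149,262)]: print(onz('top',(120+p[0]/4-.4,110+p[1]/4-.4),.057))
for p in [(524,220),(694,347),(490,457),(323,328)]: print(onz('scene',(240+p[0]/5-.4,100+p[1]/4-.4),.057))
"
```

```text
[0.36959966 0.35992829 0.01      ]
[0.50776778 0.21171719 0.084     ] [0.50167294 0.21507051 0.084     ]
[0.50710731 0.2110895  0.088     ] [0.50373475 0.21233497 0.088     ]
(array([0.50609817, 0.21002311, 0.0920904 ]), np.float64(0.001053618800631661))
[0.6812909  0.28075857 0.057     ]
[0.67284267 0.13037032 0.057     ]
[0.5332239  0.13792466 0.057     ]
[0.54537928 0.290811   0.057     ]
[0.54878882 0.2917621  0.057     ]
[0.68814851 0.27539628 0.057     ]
[0.67276364 0.12505261 0.057     ]
[0.53831347 0.13614763 0.057     ]
```

>>> carry_out(
  commands=[
    [[0,0,1.5,0],[0,0,1.5,0],[0,0,1.5,0],[0,0,0,0],[0,0,0,0]],
  ],
)

```text
t: 6.37
tool_pos: [0.3962, 0.2205, 0.0509]
orientation: [-0.104, -3.138, 0.002]
force: [-1.0, -0.0, -0.3]
opening: 0.0154
```

```bash
python3 -c "
from h import *
go(.401,.2218,.050,176.2)
im=robot.read_camera('scene')[:,:,::-1]; cv2.imwrite('pics/s4.png',im);cv2.imwrite('pics/s4c.png',cv2.resize(im[120:220,260:370],None,fx=7,fy=6,interpolation=cv2.INTER_CUBIC))"
```

```text
t 6.37 pos [0.3962 0.2205 0.0509] head 176.20 tilt 0.14 F [-1.03 -0.01 -0.35] op 0.0154
shift cm (before roll) [-0.47  0.16  0.09]
roll -0.0
```

View pics/s4c.png

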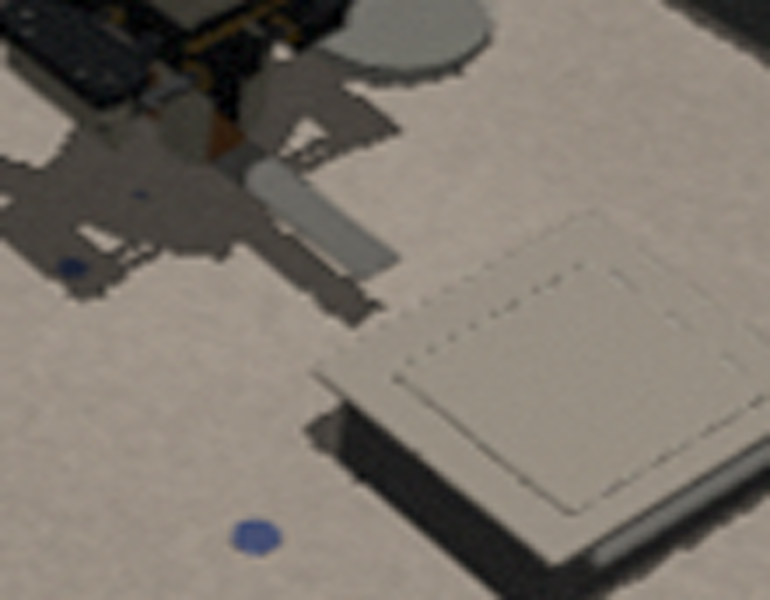

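>>> carry_out(
  commands=[
    [[-1.2,0,0,0],[-1.2,0,0.1,0],[-1,0,0,0],[-1,0,0,0],[-0.4,0,0,0],[0,0,0,0],[0,0,0,0]],
  ],
)

```text
t: 7.0
tool_pos: [0.4449, 0.2176, 0.0507]
orientation: [-0.105, -3.139, 0.0]
force: [-0.6, 0.3, -0.2]
opening: 0.0154
```

```bash
python3 -c "
from h import *
go(.444,.218,.050,176.2)
im=robot.read_camera('scene')[:,:,::-1]; cv2.imwrite('pics/s5.png',im);cv2.imwrite('pics/s5c.png',cv2.resize(im[120:220,260:370],None,fx=7,fy=6,interpolation=cv2.INTER_CUBIC))"
```

```text
t 7.00 pos [0.4449 0.2176 0.0507] head 176.16 tilt 0.02 F [-0.62  0.33 -0.23] op 0.0154
shift cm (before roll) [0.09 0.03 0.07]
roll -0.04
```

View pics/s5c.png

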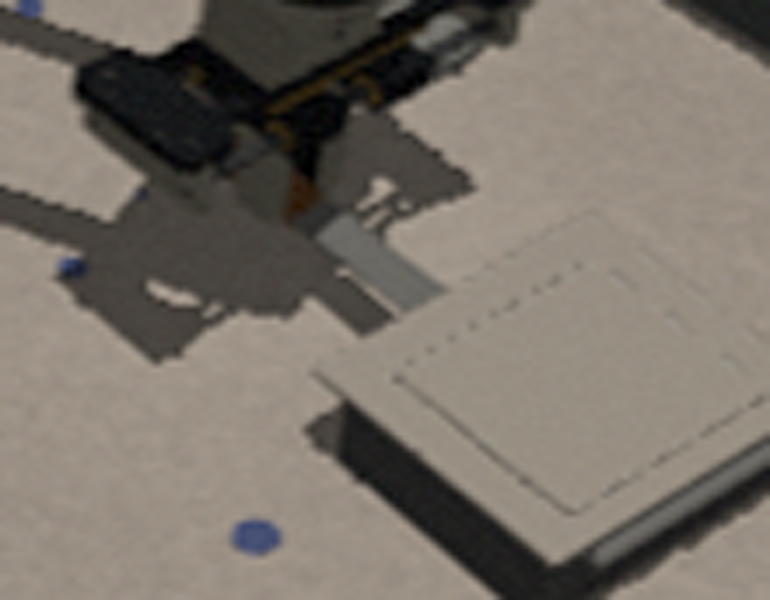

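>>> carry_out(
  commands=[
    [[0,0,-0.4,0],[0,0,-0.4,0],[0,0,-0.4,0],[0,0,-0.4,0],[0,0,-0.4,0],[-0.1,0,-0.4,0],[-0.1,0,-0.4,0],[-0.1,0,-0.4,0],[0,0,0,0]],
  ],
)

```text
t: 7.8
tool_pos: [0.4487, 0.2177, 0.0837]
orientation: [0.105, 3.139, 0.001]
force: [-0.7, -0.5, -1.9]
opening: 0.0152
```

```bash
python3 -c "
from h import *
go(.444,.218,.050,176.2)
im=robot.read_camera('scene')[:,:,::-1]; cv2.imwrite('pics/s6.png',im);cv2.imwrite('pics/s6c.png',cv2.resize(im[120:220,260:370],None,fx=7,fy=6,interpolation=cv2.INTER_CUBIC))"
```

```text
t 7.80 pos [0.4487 0.2177 0.0837] head 176.18 tilt 0.08 F [-0.7  -0.51 -1.87] op 0.0152
shift cm (before roll) [ 0.47 -0.01  3.37]
roll -0.02
```

View pics/s6c.png

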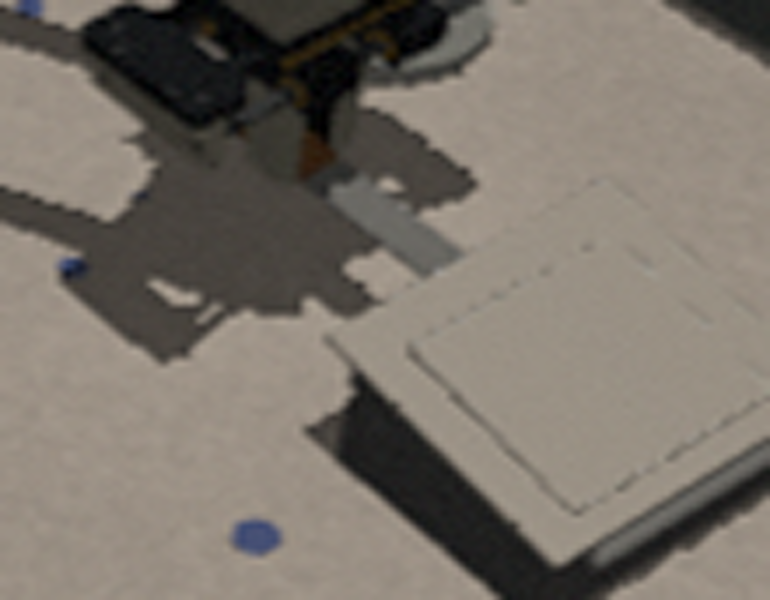

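>>> carry_out(
  commands=[
    [[-0.15,0,-0.62,0],[-0.16,0,-0.61,0],[-0.22,0,-0.6,0],[-0.22,0,-0.59,0],[-0.27,0,-0.57,0],[-0.28,0,-0.57,0],[-0.33,0,-0.54,0],[-0.33,0,-0.54,0],[-0.38,0,-0.51,0],[-0.39,0,-0.5,0],[-0.43,0,-0.47,0],[-0.44,0,-0.46,0],[-0.47,0,-0.42,0],[-0.48,0,-0.42,0],[0,0,0,0]],
  ],
)

```text
t: 9.1
tool_pos: [0.4948, 0.2145, 0.158]
orientation: [0.105, 3.138, 0.001]
force: [0.1, 0.9, -0.5]
opening: 0.0153
```

```bash
python3 -c "
from h import *
go(.444,.218,.050,176.2)
im=robot.read_camera('scene')[:,:,::-1]; cv2.imwrite('pics/s7.png',im);cv2.imwrite('pics/s7c.png',cv2.resize(im[90:220,240:400],None,fx=5,fy=4.5,interpolation=cv2.INTER_CUBIC))"
```

```text
t 9.10 pos [0.4948 0.2145 0.158 ] head 176.16 tilt 0.11 F [ 0.14  0.88 -0.51] op 0.0153
shift cm (before roll) [ 5.11 -0.   10.8 ]
roll -0.04
```

View pics/s7c.png

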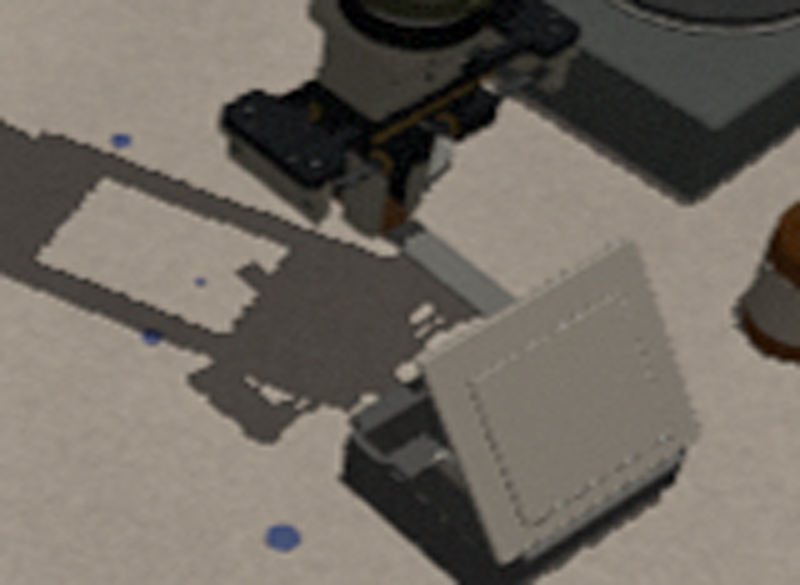

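>>> carry_out(
  commands=[
    [[-0.51,0,-0.37,0],[-0.51,0,-0.37,0],[-0.55,0,-0.3,0],[-0.55,0,-0.2,0],[-0.6,0,0,0],[-0.6,0,0,0],[-0.6,0,0,0],[-0.6,0,0,0],[-0.6,0,0,0],[-0.6,0,0,0],[-0.6,0,0,0],[-0.6,0,0,0],[-0.6,0,0,0],[-0.6,0,0,0],[-0.6,0,0,0],[-0.6,0,0,0],[-0.6,0,0,0],[0,0,0,0]],
  ],
)

```text
t: 10.65
tool_pos: [0.5935, 0.2076, 0.1691]
orientation: [0.105, 3.139, -0.0]
force: [-0.5, -0.4, -0.2]
opening: 0.0153
```

```bash
python3 -c "
from h import *
go(.444,.218,.050,176.2)
im=robot.read_camera('scene')[:,:,::-1]; cv2.imwrite('pics/s8.png',im);cv2.imwrite('pics/s8c.png',cv2.resize(im[90:220,240:400],None,fx=5,fy=4.5,interpolation=cv2.INTER_CUBIC))"
```

```text
t 10.65 pos [0.5935 0.2076 0.1691] head 176.16 tilt 0.04 F [-0.5  -0.35 -0.18] op 0.0153
shift cm (before roll) [14.99  0.03 11.9 ]
roll -0.04
```

View pics/s8c.png

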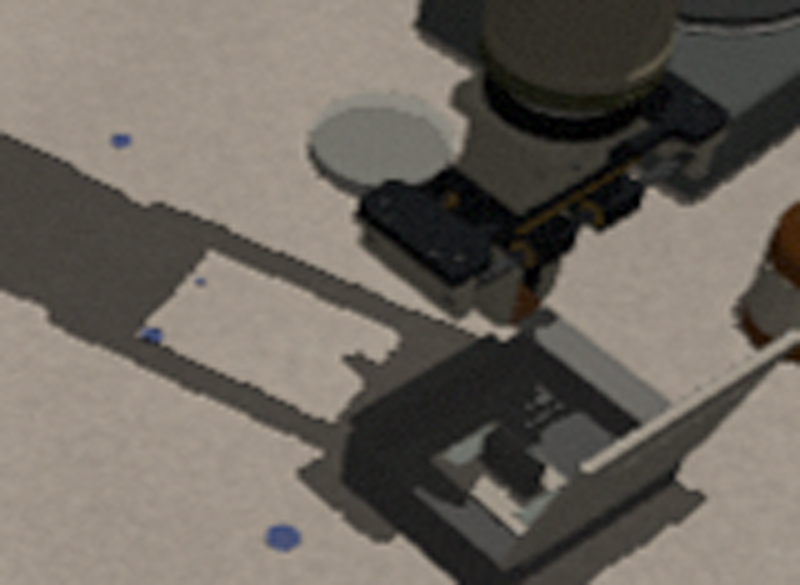

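```bash
python3 -c "
from h import *
go(.522,-.015,.03,187.5)
print(onz('top',(248,112),.0))"
```

```text
t 10.70 pos [0.5931 0.2077 0.1692] head 176.16 tilt 0.03 F [ 0.09 -0.4  -0.6 ] op 0.0155
shift cm (before roll) [  5.61 -22.7   13.92]
roll -11.34
[0.76436928 0.00559248 0.        ]
```

>>> carry_out(
  commands=[
    [[1.9,0,0,0],[1.9,0,0,0],[1.8,0,0,0],[0,-2.5,0,0],[0,-2.5,0,0],[0,-2.5,0,0],[0,-2.5,0,0],[0,-2.5,0,0],[0,-2.5,0,0],[0,-2.5,0,0],[0,-2.5,0,0],[0,-2.7,0,0],[0,0,2,-3],[0,0,2,-3],[0,0,2,-3],[0,0,2,-2.3],[0,0,2,0],[0,0,2,0],[0,0,0,0],[0,0,0,0]],
  ],
)

```text
t: 12.37
tool_pos: [0.5203, -0.0148, 0.0486]
orientation: [0.205, -3.133, -0.001]
force: [0.3, -0.2, 0.7]
opening: 0.0155
```

```bash
python3 -c "
from h import *
go(.522,-.015,.0168,187.5)
for n in ('scene','top'):
  im=robot.read_camera(n)[:,:,::-1]; cv2.imwrite('pics/%s9.png'%n,im)
  c=im[90:220,220:400] if n=='scene' else im[90:230,130:300]
  cv2.imwrite('pics/%s9c.png'%n,cv2.resize(c,None,fx=4.2,fy=4.2,interpolation=cv2.INTER_CUBIC))"
```

```text
t 12.37 pos [ 0.5203 -0.0148  0.0486] head -172.52 tilt 0.13 F [ 0.3  -0.19  0.72] op 0.0155
shift cm (before roll) [-0.17 -0.05  3.18]
roll -0.02
```

View pics/scene9c.png

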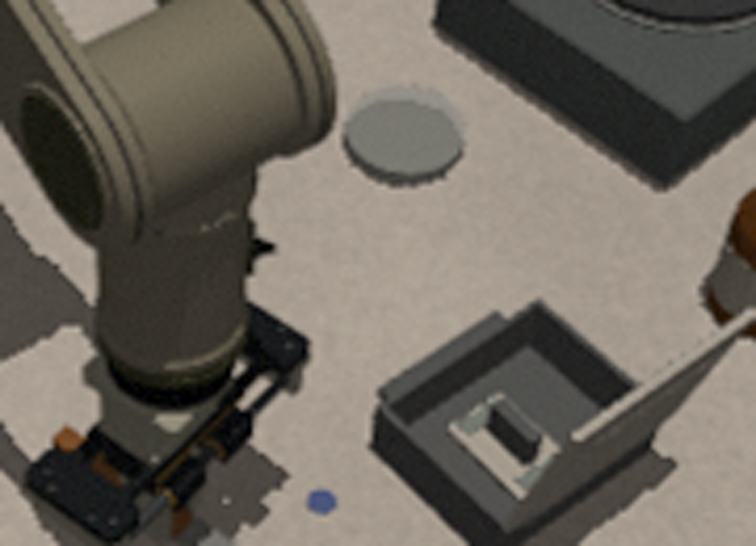

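View pics/top9c.png

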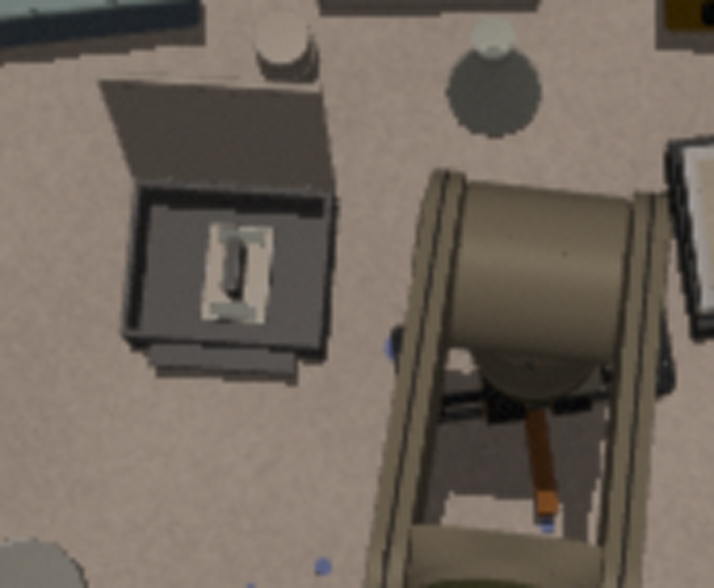

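```bash
python3 -c "
from h import *
a,e=tri((130+321/4.2-.4,90+90/4.2-.4),(220+576/4.2-.4,90+437/4.2-.4));print(a,e)
# slide plate corners in top (plate top z~.010), fin top z .040
for p in [(209,222),(274,228),(265,325),(200,318)]: print(onz('top',(130+p[0]/4.2-.4,90+p[1]/4.2-.4),.010))
for p in [(230,238),(244,238),(241,298),(225,298)]: print('fin',onz('top',(130+p[0]/4.2-.4,90+p[1]/4.2-.4),.040))
for p in [(130,186),(338,195),(326,358),(123,345)]: print('boxrim',onz('top',(130+p[0]/4.2-.4,90+p[1]/4.2-.4),.05))
"
```

```text
[0.70758034 0.12717875 0.18351797] 0.002801677399610952
[0.66118286 0.22967385 0.01      ]
[0.65576639 0.17936635 0.01      ]
[0.57943768 0.18581038 0.01      ]
[0.58554382 0.23573475 0.01      ]
fin [0.64053474 0.20881683 0.04      ]
fin [0.64039846 0.19823602 0.04      ]
fin [0.59411552 0.20010339 0.04      ]
fin [0.59426857 0.21213673 0.04      ]
boxrim [0.67914753 0.28306565 0.05      ]
boxrim [0.67012594 0.12634887 0.05      ]
boxrim [0.5455655  0.13514914 0.05      ]
boxrim [0.5572892  0.28613928 0.05      ]
```

>>> carry_out(
  commands=[
    [[0,0,1,0],[0,0,1,0],[0,0,0.5,0],[0,0,0.4,0],[0,0,0.2,0],[0,0,0,0],[0,0,0,0],[0,0,0,0]],
  ],
)

```text
t: 13.13
tool_pos: [0.5216, -0.0149, 0.0186]
orientation: [-0.205, 3.134, -0.0]
force: [0.1, -0.1, -0.8]
opening: 0.0158
```

>>> carry_out(
  commands=[
    [[0,0,0,0],[0,0,0,0],[0,0,0,0],[0,0,0,0],[0,0,0,0],[0,0,0,0]],
  ],
  claw=5,
  grip_force=10,
)

```text
t: 13.63
tool_pos: [0.5214, -0.0149, 0.0183]
orientation: [-0.205, 3.135, -0.0]
force: [0.2, -0.3, -0.4]
opening: 0.0485
```

>>> carry_out(
  commands=[
    [[0,0,-1,0],[0,0,-3,0],[0,0,-4,0],[0,0,-4,0],[0,0,-4,0],[0,0,0,0],[0,0,0,0]],
  ],
)

```text
t: 14.22
tool_pos: [0.5237, -0.0152, 0.1827]
orientation: [-0.204, 3.127, -0.002]
force: [-0.5, -0.0, 0.1]
opening: 0.0501
```

```bash
python3 -c "
from h import *
go(.617,.207,.17,176.5)
p=robot.camera_params('wrist'); im=robot.read_camera('wrist'); cv2.imwrite('pics/w10.png',im[:,:,::-1])"
```

```text
t 14.22 pos [ 0.5237 -0.0152  0.1827] head -172.52 tilt 0.44 F [-0.47 -0.03  0.07] op 0.0501
shift cm (before roll) [-12.13  20.82   1.32]
roll 10.98
```

View pics/w10.png

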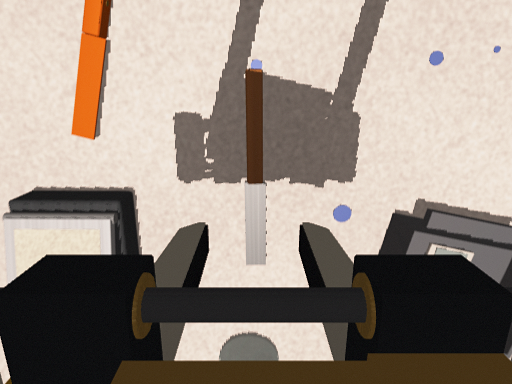

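>>> carry_out(
  commands=[
    [[-1.2,2.1,0,0],[-1.2,2.1,0,0],[-1.2,2.1,0,0],[-1.2,2.1,0,0],[-1.2,2.1,0,0],[-1.2,2.1,0,0],[-1.2,2.1,0,0],[-1.2,2.1,0,0],[-1.2,2.1,0.6,0],[-1.3,1.9,0.6,0],[0,0,0,3],[0,0,0,3],[0,0,0,3],[0,0,0,3.2],[0,0,0,0],[0,0,0,0]],
  ],
)

```text
t: 15.6
tool_pos: [0.6132, 0.2068, 0.1643]
orientation: [-0.127, -3.136, 0.001]
force: [0.0, -1.0, -0.6]
opening: 0.0501
```

```bash
python3 -c "
from h import *
go(.618,.2065,.029,175.3)
p=robot.camera_params('wrist'); im=robot.read_camera('wrist'); cv2.imwrite('pics/w11.png',im[:,:,::-1]);np.save('w11.npy',p,allow_pickle=True)"
```

```text
t 15.60 pos [0.6132 0.2068 0.1643] head 175.38 tilt 0.18 F [ 0.01 -0.98 -0.59] op 0.0501
shift cm (before roll) [-0.53  0.02 13.53]
roll 0.08
```

View pics/w11.png

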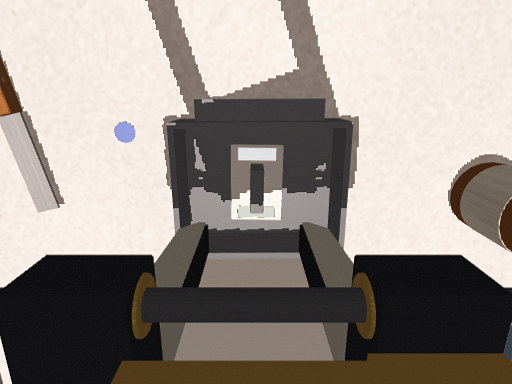

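```bash
python3 -c "
from h import *
im=cv2.imread('pics/w11.png')[130:235,200:315];cv2.imwrite('pics/w11c.png',cv2.resize(im,None,fx=6,fy=5.5,interpolation=cv2.INTER_CUBIC))"
```

```text
(no output)
```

View pics/w11c.png

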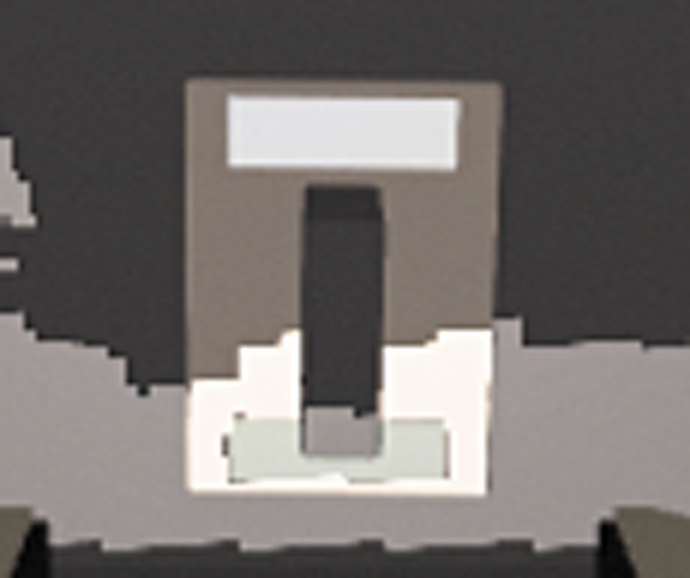

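```bash
python3 -c "
from h import *
p=np.load('w11.npy',allow_pickle=True).item()
f=lambda q,z:onz(None,(200+q[0]/6-.4,130+q[1]/5.5-.4),z,p)
C=[f(q,.010) for q in [(187,80),(502,82),(490,495),(187,492)]]
print(np.array(C).round(4),np.mean(C,0))
F=[f((343,218),.040),f((342,458),.040)]; print(F,np.mean(F,0))
for a,b in ((C[3],C[0]),(C[2],C[1]),(F[1],F[0])): d=a-b;print(np.degrees(np.arctan2(d[1],d[0])),np.linalg.norm(d))
"
```

```text
[[0.5783 0.1889 0.01  ]
 [0.5825 0.2379 0.01  ]
 [0.6574 0.2318 0.01  ]
 [0.6528 0.1816 0.01  ]] [0.6177768  0.21005274 0.01      ]
[array([0.59764199, 0.21154257, 0.04      ]), array([0.63746762, 0.20834312, 0.04      ])] [0.61755481 0.20994284 0.04      ]
-5.602873814393867 0.07489858806524174
-4.655624539358205 0.07512810020110633
-4.593074175708656 0.03995393827589995
```

>>> carry_out(
  commands=[
    [[-0.45,0.27,3,0],[0,0,3,0],[0,0,3,0],[0,0,2,0],[0,0,1.5,0],[0,0,0.7,0],[0,0,0.2,0],[0,0,0,0],[0,0,0,0]],
  ],
  claw=4,
)

```text
t: 16.4
tool_pos: [0.6202, 0.2097, 0.034]
orientation: [0.129, 3.136, 0.001]
force: [0.4, 0.3, 0.2]
opening: 0.04
```

```bash
python3 -c "
from h import *
go(.6177,.210,.029,175.3)"
```

```text
t 16.40 pos [0.6202 0.2097 0.034 ] head 175.29 tilt 0.15 F [0.42 0.3  0.2 ] op 0.0400
shift cm (before roll) [0.25 0.01 0.5 ]
roll -0.01
```

>>> carry_out(
  commands=[
    [[0.25,0,0.4,0],[0,0,0,0],[0,0,0,0]],
  ],
)

```text
t: 16.65
tool_pos: [0.6166, 0.2097, 0.0288]
orientation: [0.129, 3.138, 0.0]
force: [-0.3, -0.1, -0.1]
opening: 0.04
```

>>> carry_out(
  commands=[
    [[0,0,0,0],[0,0,0,0],[0,0,0,0],[0,0,0,0],[0,0,0,0],[0,0,0,0],[0,0,0,0],[0,0,0,0]],
  ],
  claw=0,
  grip_force=15,
)

```text
t: 17.32
tool_pos: [0.6165, 0.2096, 0.0283]
orientation: [0.129, 3.139, -0.0]
force: [-1.2, -0.0, 0.7]
opening: 0.0115
```

>>> carry_out(
  commands=[
    [[0,0,-0.5,0],[0,0,-1.5,0],[0,0,-2,0],[0,0,-3,0],[0,0,-3,0],[0,0,-3,0],[0,0,0,0],[0,0,0,0]],
  ],
)

```text
t: 17.98
tool_pos: [0.6185, 0.2102, 0.1629]
orientation: [0.129, 3.132, 0.003]
force: [-0.7, -0.3, -1.3]
opening: 0.0118
```

```bash
python3 -c "
from h import *
go(.6177,.210,.029,175.3)
p=robot.camera_params('wrist'); im=robot.read_camera('wrist'); cv2.imwrite('pics/w12.png',im[:,:,::-1]);np.save('w12.npy',p,allow_pickle=True)
im=robot.read_camera('scene')[:,:,::-1]; cv2.imwrite('pics/s12.png',im);cv2.imwrite('pics/s12c.png',cv2.resize(im[90:220,240:400],None,fx=5,fy=4.5,interpolation=cv2.INTER_CUBIC))"
```

```text
t 17.98 pos [0.6185 0.2102 0.1629] head 175.28 tilt 0.39 F [-0.66 -0.28 -1.32] op 0.0118
shift cm (before roll) [ 0.17 -0.05 13.39]
roll -0.02
```

View pics/w12.png

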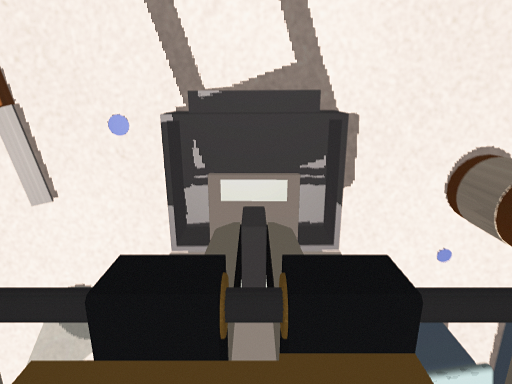

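View pics/s12c.png

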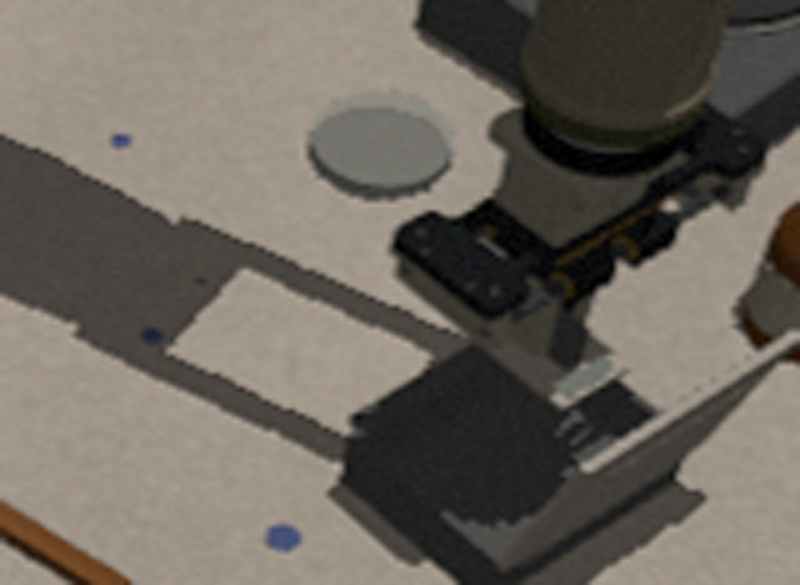

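```bash
python3 -c "
from h import *
go(.66,-.187,.20,187.2)"
```

```text
t 18.08 pos [0.6161 0.2095 0.1582] head 175.28 tilt 0.02 F [ 0.31 -0.7  -1.05] op 0.0119
shift cm (before roll) [ -7.64 -39.16  -4.18]
roll -11.92
```

>>> carry_out(
  commands=[
    [[0,-1.5,-1,0],[0,-2.5,-1,0],[0,-2.5,-1,0],[0,-2.5,-1,0],[0,-2.5,-0.2,0],[0,-2.5,0,0],[-0.5,-2.5,0,0],[-0.5,-2.5,0,0],[-0.5,-2.5,0,0],[-0.5,-2.5,0,0],[-0.5,-2.5,0,0],[-0.6,-2.5,0,0],[-0.7,-2.5,0,0],[-0.8,-2.5,0,0],[-1,-2.5,0,0],[-1,-2.2,0,0],[-1,-1,0,0],[0,0,0,0],[0,0,0,0]],
  ],
)

```text
t: 19.67
tool_pos: [0.6584, -0.1929, 0.1986]
orientation: [-0.131, -3.136, -0.002]
force: [0.4, 0.4, -1.7]
opening: 0.0116
```

>>> carry_out(
  commands=[
    [[0,0,0,-3],[0,0,0,-3],[0,0,0,-3],[0,0,0,-2.9],[0,0,0,0],[0,0,0,0],[0,0,0,0]],
  ],
)

```text
t: 20.25
tool_pos: [0.6591, -0.1915, 0.2001]
orientation: [0.195, -3.135, -0.001]
force: [0.8, -0.1, -0.7]
opening: 0.0119
```

```bash
python3 -c "
from h import *
go(.66,-.187,.20,187.2)
p=robot.camera_params('wrist'); im=robot.read_camera('wrist'); cv2.imwrite('pics/w13.png',im[:,:,::-1]);np.save('w13.npy',p,allow_pickle=True)"
```

```text
t 20.25 pos [ 0.6591 -0.1915  0.2001] head -172.88 tilt 0.04 F [ 0.83 -0.15 -0.72] op 0.0119
shift cm (before roll) [-0.14  0.44  0.01]
roll -0.08
```

View pics/w13.png

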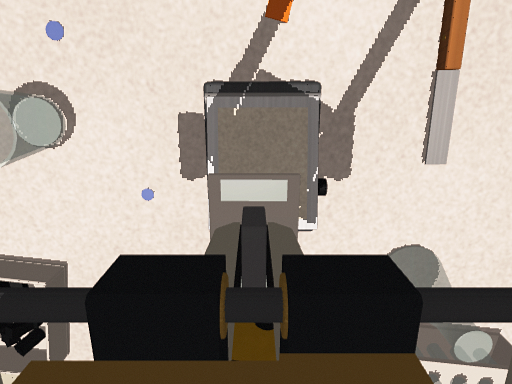

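```bash
python3 -c "
from h import *
im=cv2.imread('pics/w13.png')[75:240,195:335];cv2.imwrite('pics/w13c.png',cv2.resize(im,None,fx=5,fy=3.6,interpolation=cv2.INTER_CUBIC))"
```

```text
(no output)
```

View pics/w13c.png

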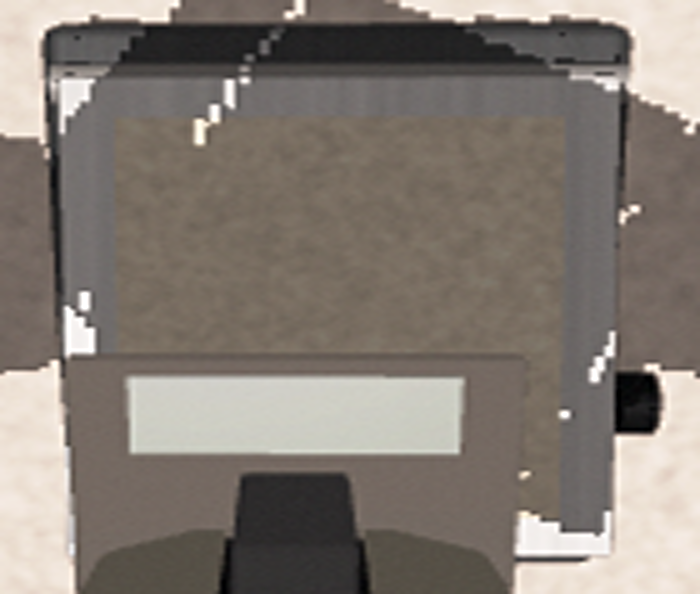

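```bash
python3 -c "
from h import *
np.set_printoptions(precision=4,suppress=True)
p=np.load('w13.npy',allow_pickle=True).item()
f=lambda q,z:onz(None,(195+q[0]/5-.4,75+q[1]/3.6-.4),z,p)
def wid(a,b,L):
  from scipy.optimize import brentq
  return brentq(lambda z:np.linalg.norm(f(a,z)-f(b,z))-L,0,.1)
zl=wid((58,78),(620,80),.1);zu=wid((72,556),(612,557),.1);print('z from width',zl,zu)
for zl,zu in((.0454,.0702),(zl,zu)):
  A,B,C,D=f((58,78),zl),f((620,80),zl),f((612,557),zu),f((72,556),zu)
  print(np.array([A,B,C,D])); c=(A+B+C+D)/4; x=(C+D-A-B)/2; w=(A-B)
  print(c,np.linalg.norm(x),np.degrees(np.arctan2(x[2],np.hypot(x[0],x[1]))),'yaw',np.degrees(np.arctan2(x[1],x[0])),np.degrees(np.arctan2(w[0],-w[1])), np.linalg.norm(A-B),np.linalg.norm(C-D))
"
```

```text
z from width 0.049849060097833506 0.07082569665378594
[[ 0.589  -0.2423  0.0454]
 [ 0.5767 -0.1416  0.0454]
 [ 0.6942 -0.1266  0.0702]
 [ 0.7064 -0.2261  0.0702]]
[ 0.6416 -0.1841  0.0578] 0.1210637211060519 11.820765106529706 yaw 7.567900746579176 6.937169669695797 0.10147606264182528 0.10022311454806325
[[ 0.5889 -0.2417  0.0498]
 [ 0.5768 -0.1424  0.0498]
 [ 0.6939 -0.1267  0.0708]
 [ 0.7062 -0.226   0.0708]]
[ 0.6415 -0.1842  0.0603] 0.12008656879720621 10.059995304046588 yaw 7.619479158523663 6.937169669695802 0.10000000000000002 0.10000000000000002
```

>>> carry_out(
  commands=[
    [[1.0,0.3,2,0],[1.0,0.4,2,0],[0,0,2,0],[0,0,2,0],[0,0,1.5,0],[0,0,0.5,0],[0,0,0,0],[0,0,0,0],[0,0,0,0]],
  ],
  grip_force=6,
)

```text
t: 21.05
tool_pos: [0.6397, -0.1882, 0.1019]
orientation: [-0.196, 3.133, -0.001]
force: [0.1, 0.9, -0.1]
opening: 0.0119
```

```bash
python3 -c "
from h import *
go(.637,-.1855,.09,187.2)
for n in ('scene','top'):
  im=robot.read_camera(n)[:,:,::-1]; cv2.imwrite('pics/%s14.png'%n,im)
  c=im[220:320,190:310] if n=='scene' else im[90:190,260:370]
  cv2.imwrite('pics/%s14c.png'%n,cv2.resize(c,None,fx=6,fy=6,interpolation=cv2.INTER_CUBIC))"
```

```text
t 21.05 pos [ 0.6397 -0.1882  0.1019] head -172.83 tilt 0.13 F [ 0.07  0.93 -0.12] op 0.0119
shift cm (before roll) [0.24 0.3  1.19]
roll -0.03
```

View pics/scene14c.png

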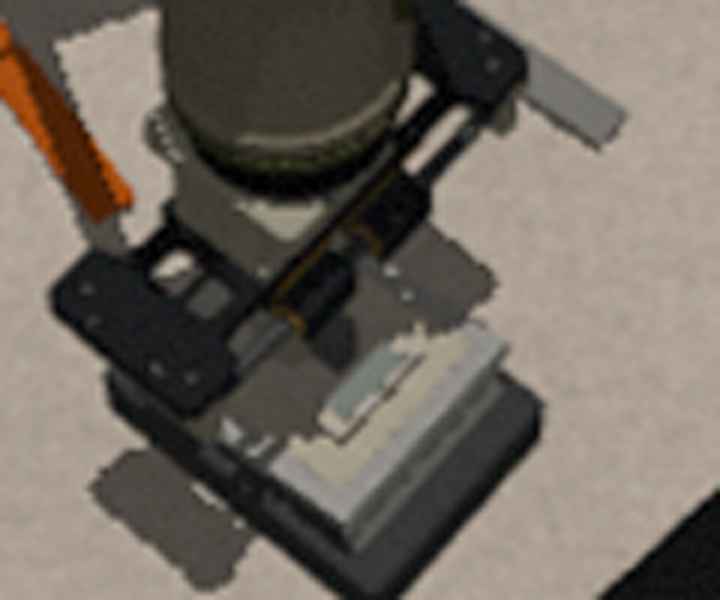

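>>> carry_out(
  commands=[
    [[0.24,0.3,0.3,0],[0,0,0.3,0],[0,0,0.2,0],[0,0,0.2,0],[0,0,0.1,0],[0,0,0.1,0],[0,0,0.1,0],[0,0,0.1,0],[0,0,0,0],[0,0,0,0]],
  ],
)

```text
t: 21.98
tool_pos: [0.6362, -0.1852, 0.0861]
orientation: [-0.197, 3.135, 0.0]
force: [-0.2, -0.3, -0.4]
opening: 0.0119
```

>>> carry_out(
  commands=[
    [[0,0,0.1,0],[0,0,0.1,0],[0,0,0,0],[0,0,0,0]],
  ],
)

```text
t: 22.32
tool_pos: [0.6365, -0.1851, 0.0851]
orientation: [-0.197, 3.134, -0.0]
force: [-1.1, 0.8, 5.7]
opening: 0.0119
```

>>> carry_out(
  commands=[
    [[0,0,0.1,0],[0,0,0.1,0],[0,0,0,0],[0,0,0,0]],
  ],
)

```text
t: 22.65
tool_pos: [0.6371, -0.1851, 0.0838]
orientation: [-0.197, 3.133, -0.001]
force: [-2.4, 2.2, 7.3]
opening: 0.0122
```

```bash
cat > look.py <<'E'
import sys
from h import *
k=sys.argv[1]
go(.637,-.1855,.08,187.2)
p=robot.camera_params('wrist'); im=robot.read_camera('wrist'); cv2.imwrite(f'pics/w{k}.png',im[:,:,::-1]);np.save(f'w{k}.npy',p,allow_pickle=True)
w=im[60:260,170:350,::-1]
s=robot.read_camera('scene')[:,:,::-1]; cv2.imwrite(f'pics/s{k}.png',s)
a=cv2.resize(s[250:320,215:290],(400,560),interpolation=cv2.INTER_CUBIC); b=cv2.resize(w,(400,560),interpolation=cv2.INTER_CUBIC)
cv2.imwrite(f'pics/m{k}.png',np.hstack([a,b]))
E
python3 look.py 15
```

```text
t 22.65 pos [ 0.6371 -0.1851  0.0838] head -172.81 tilt 0.14 F [-2.44  2.22  7.25] op 0.0122
shift cm (before roll) [ 0.01 -0.04  0.38]
roll -0.01
```

View pics/m15.png

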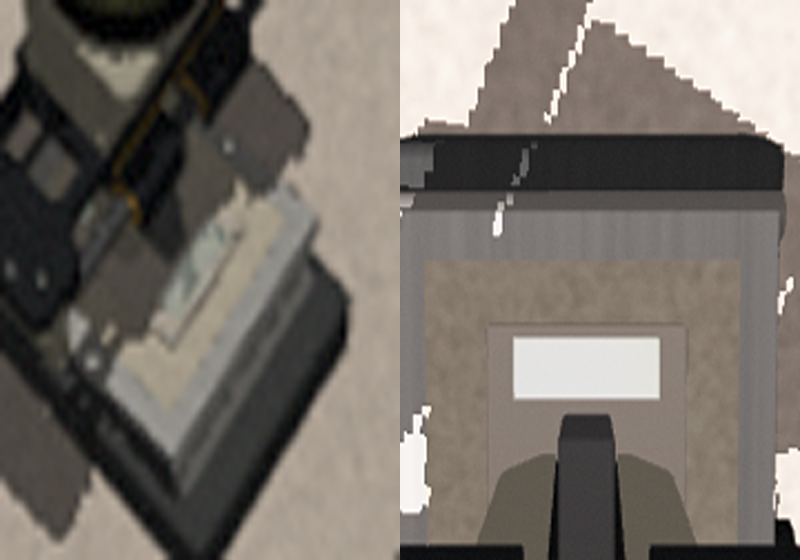

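>>> carry_out(
  commands=[
    [[0,0,0,0],[0,0,0.1,0],[0,0,0.1,0],[0,0,0,0],[0,0,0,0]],
  ],
  grip_force=4,
)

```text
t: 23.17
tool_pos: [0.6372, -0.1851, 0.0834]
orientation: [-0.197, 3.133, -0.001]
force: [-7.7, 4.0, 18.2]
opening: 0.0121
```

```bash
python3 look.py 16
```

```text
t 23.17 pos [ 0.6372 -0.1851  0.0834] head -172.80 tilt 0.16 F [-7.74  4.02 18.17] op 0.0121
shift cm (before roll) [ 0.03 -0.04  0.34]
roll -0.0
```

View pics/m16.png

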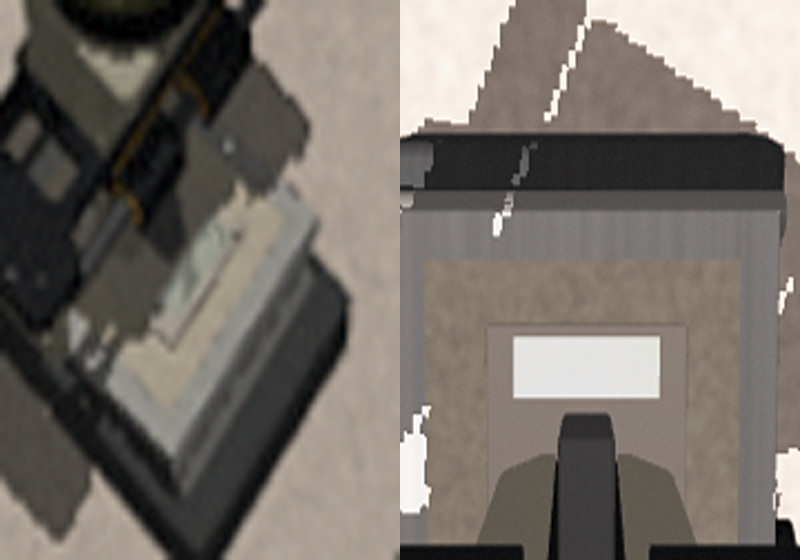

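```bash
python3 -c "
from h import *
h=np.radians(7.2);X=np.array([np.cos(h),np.sin(h),0]);Z=np.array([0,0,1.])
def pr(k,T,th,piv=-.001,off=.001,ex=-.0375,ez=.005,under=.0238):
  p=np.load(f'w{k}.npy',allow_pickle=True).item(); th=np.radians(th)
  rx=ex+off; rz=-under+ez-piv
  x=rx*np.cos(th)-rz*np.sin(th); z=rx*np.sin(th)+rz*np.cos(th)
  return proj(None,np.array(T)+X*x+Z*(z+piv),p)
print('w13',pr(13,[.6591,-.1915,.2001],0),'obs row',355/3.6+75-.4)
for th in (0,3,6,9,12,15): 
  print(th,'plate edge',pr(16,[.6372,-.1851,.0834],th),'fin top rear edge',pr(16,[.6372,-.1851,.0834],th,ex=-.02,ez=.035))
im=cv2.imread('pics/w16.png')[160:235,195:315];cv2.imwrite('pics/w16c.png',cv2.resize(im,None,fx=6,fy=7,interpolation=cv2.INTER_CUBIC))
im=cv2.imread('pics/w13.png')[160:235,195:315];cv2.imwrite('pics/w13d.png',cv2.resize(im,None,fx=6,fy=7,interpolation=cv2.INTER_CUBIC))
"
```

```text
w13 [251.95229416 173.20982496] obs row 173.2111111111111
0 plate edge [251.94329615 173.11209383] fin top rear edge [251.68783428 225.17513973]
3 plate edge [251.95614651 174.07520644] fin top rear edge [251.69776961 223.10481077]
6 plate edge [251.96828778 175.21229127] fin top rear edge [251.70789346 221.13972739]
9 plate edge [251.97971714 176.51487065] fin top rear edge [251.71816661 219.28513807]
12 plate edge [251.99043379 177.97464487] fin top rear edge [251.72855041 217.54563363]
15 plate edge [252.00043872 179.58352221] fin top rear edge [251.73900699 215.92515146]
```

View pics/w16c.png

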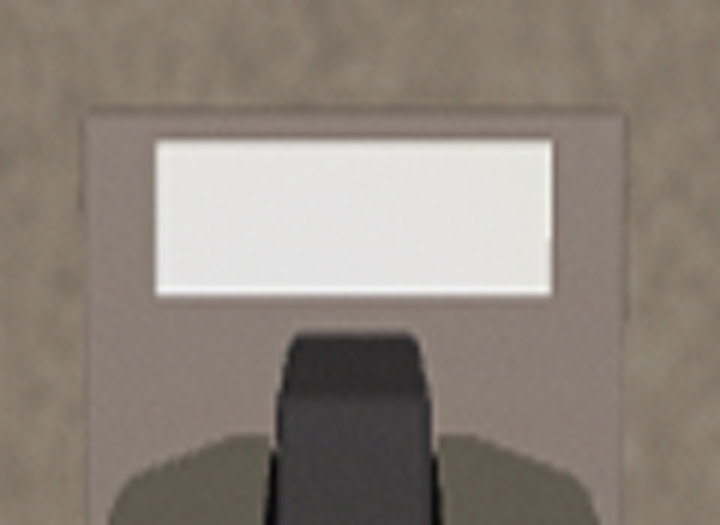

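View pics/w13d.png

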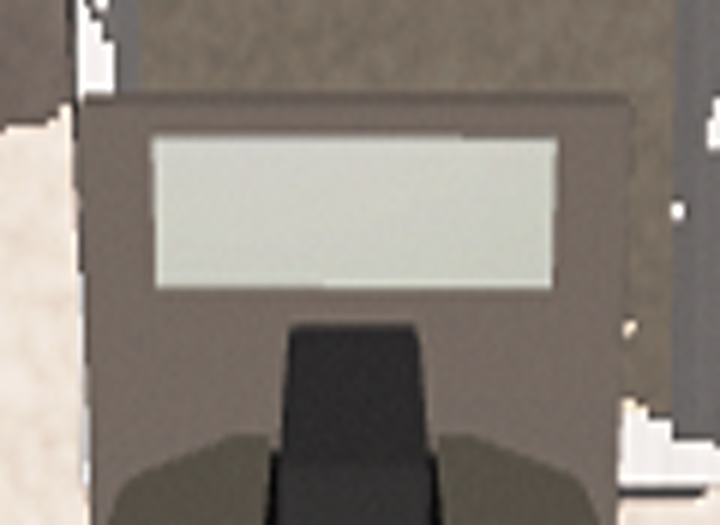

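```bash
python3 -c "
from h import *
from scipy.optimize import least_squares
h=np.radians(7.2);X=np.array([np.cos(h),np.sin(h),0]);Y=np.array([-np.sin(h),np.cos(h),0]);Z=np.array([0,0,1.])
pts=np.array([[-.0375,-.025,.005],[-.0375,.025,.005],[-.02,-.006,.005],[-.02,.006,.005],[-.02,-.006,.035],[-.02,.006,.035]])
o13=np.array([[80,97],[632,97],[290,325],[417,325],[275,452],[433,452]])
o16=np.array([[85,110],[627,110],[292,333],[415,333],[277,392],[430,392]])
P=[np.load(f'w{k}.npy',allow_pickle=True).item() for k in (13,16)]
T=[np.array([.6591,-.1915,.2001]),np.array([.6372,-.1851,.0834])]
def model(i,v):
  th,dx,dy,dz=v; r=Ro.from_euler('y',-th).apply(pts)
  return np.array([proj(None,T[i]+X*(q[0]+dx)+Y*(q[1]+dy)+Z*(q[2]+dz),P[i]) for q in r])
for i,o in ((0,o13),(1,o16)):
  ob=o/np.array([6,7])+[195,160]-.4
  s=least_squares(lambda v:(model(i,v)-ob).ravel(),[0,0,0,-.024],x_scale=[.1,.01,.01,.01])
  print(np.degrees(s.x[0]),s.x[1:]*1000,'rms',np.sqrt(np.mean(s.fun**2)),'face world',T[i]+X*s.x[1]+Y*s.x[2]+Z*s.x[3]); print(s.fun.reshape(-1,2).round(2).tolist())
"
```

```text
2.2182448841356375 [  1.90373975   0.90132382 -23.21508887] rms 0.48672735442807125 face world [ 0.66087576 -0.19036718  0.17688491]
[[-0.82, 0.73], [0.2, 0.71], [-0.22, -0.6], [0.43, -0.61], [0.32, -0.11], [0.03, -0.12]]
11.55535369649182 [  3.99474055   0.92080982 -21.95812378] rms 0.293512304484767 face world [ 0.64104783 -0.18368578  0.06144188]
[[-0.29, 0.18], [-0.29, 0.29], [-0.43, -0.25], [0.6, -0.22], [0.05, -0.02], [0.3, 0.01]]
```

>>> carry_out(
  commands=[
    [[0,0,-0.08,0],[0,0,0,0],[0,0,0,0],[0,0,0,0],[0,0,0,0]],
  ],
)

```text
t: 23.68
tool_pos: [0.6371, -0.1851, 0.0835]
orientation: [-0.197, 3.133, -0.001]
force: [-5.2, 3.7, 13.6]
opening: 0.0121
```

>>> carry_out(
  commands=[
    [[0,0,0,0],[0,0,0,0],[0,0,0,0],[0,0,0,0],[0,0,0,0],[0,0,0,0]],
  ],
)

```text
t: 24.18
tool_pos: [0.6372, -0.1851, 0.0835]
orientation: [-0.197, 3.133, -0.001]
force: [-4.4, 2.9, 12.9]
opening: 0.0122
```

```bash
python3 look.py 17; python3 - <<'E'
from h import *
im=robot.read_camera('top')[:,:,::-1]; cv2.imwrite('pics/t17.png',im)
s=cv2.imread('pics/s17.png'); cv2.imwrite('pics/f17.png',np.vstack([s[60:330],im[60:330]]))
im=cv2.imread('pics/w17.png')[160:235,195:315];cv2.imwrite('pics/w17c.png',cv2.resize(im,None,fx=6,fy=7,interpolation=cv2.INTER_CUBIC))
E
```

```text
t 24.18 pos [ 0.6372 -0.1851  0.0835] head -172.81 tilt 0.15 F [-4.38  2.88 12.94] op 0.0122
shift cm (before roll) [ 0.02 -0.04  0.35]
roll -0.01
```

View pics/f17.png

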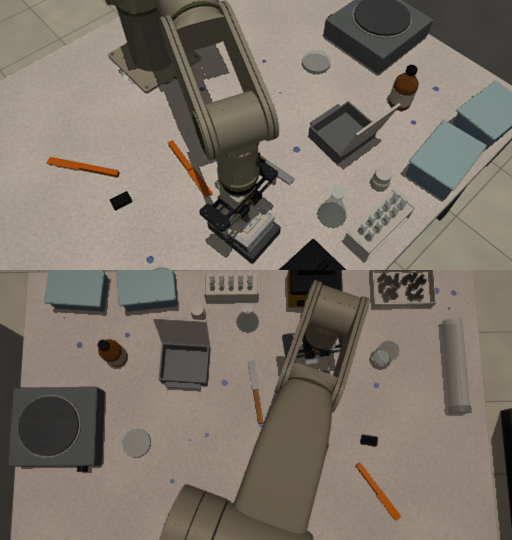

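View pics/w17c.png

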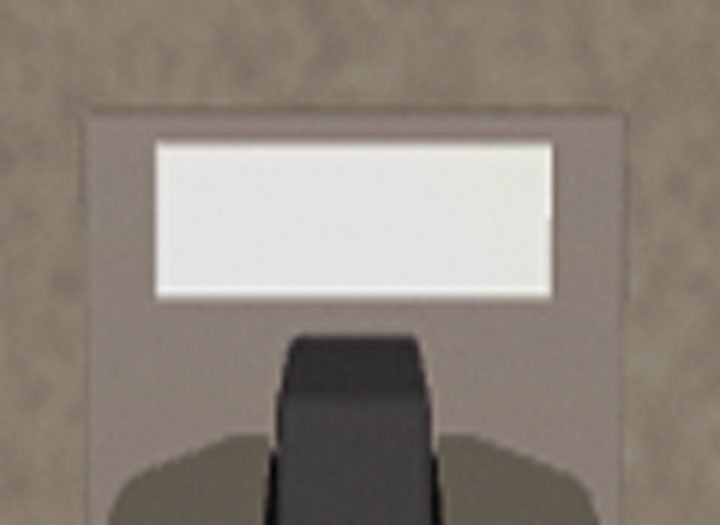

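```bash
python3 -c "
from h import *
print(robot.close_job()); go(.637,-.1855,.08,187.2)"
```

```text
the job is handed in; nothing more can be done
None
the job is handed in; nothing more can be done
```

I did the whole task in about 24 s of the 72 s allowed and handed it in. The hand-in gives no verdict.

**What I did**
- I gripped the brown-handled steel blade; both orange look-alikes were left alone. I slid its tip under the lid's lip and lifted and pushed the lid back to about 1.8 rad, judged from the camera views. I saw no finger contact with the box or lid.
- The blade went back flat on the bench where it had been. I then lifted the slide out by its fin and pressed it on the stage with a light grip, so it turned in the jaws until flush.

**Last checks**
- **Press:** the force held steady at about 13–14 N at the wrist, and it was still gripped, with the jaws 12 mm apart. The grip setting was 4 N.
- **Tilt:** the wrist view gave a slide tilt of about 11.6°. The stage slope measured 10–12°, depending on the view.
- **Position:** the slide's face came out at (0.641, -0.184) m against a stage centre of about (0.642, -0.185) m.
- **Squareness:** the gripper heading was within about 0.3° of the stage's direction.
- **Lid and bystanders:** the last pictures show the lid open and the blade on the bench. No bystander looked moved, but I did not measure them.

**What disagreed**
- The same tilt fit read about 2° on the slide while it was still level in the air, so the tilt figure is only good to about 2°. The pass limit is about 2.9°.
- The fit put the slide's face at 0.061 m high and the stage views put the stage at 0.058–0.060 m. That gap is within calibration error. My evidence that it is flush is the sharp rise in force and no visible gap.

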